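# Break down the pile and stack the empty tote

### The job

Take the pile on the bench apart: put the black cap in the round dish, the tape roll in the square tray and the parts box in the oblong tray, lengthwise, each lying flat inside the rim and the box kept upright on the way. Then put the emptied tote on the other tote, turned half round so that the tabs are at opposite ends and it sits level on the ledges instead of nesting. Do not disturb the white bottle or the glass beaker.

Things in the scene. Friction and masses are not known exactly. Their poses are not given: they have to be found in the camera images.
- tote: loose grey tapered tote under the pile, 120 g: rim 112 (along its x) x 66 mm, 40 high, foot 92 x 42. Origin: centre of underside. Rim skirt upright, 8 deep (z 32-40): grasp across the 66 mm at mid length. Each long side has two grooves, at x = +30 and -12, pressed in from outside; inside, each ends in a flat ledge at z = 34. A tab with a white card juts 12 mm out of the rim at the +x end only
- tote_tab (a point): centre of the white-carded tab of the loose tote, at (62, 0, 40) mm in the tote's own frame
- base_tote: second grey tote just like the loose one (origin, axes, ledges, tab at +x), empty, fixed to the bench. A tote put in the same way round nests deep inside; turned half round, with its tab at the other end, its foot rests level on the four ledges, its underside 34 mm above this one's, with 4 mm play each way along x and 5.5 mm along y
- parts_box: parts box with closed blue lid (fixed), 65 mm along its x, 90 along its y, 26 high; grasp across the 65 mm. Origin: centre of underside. Lid surface at 22 mm, between side lips that rise to 27 mm. It lies across the tote's rim, underside 40 mm above the bench
- tape_roll: white roll of thread-seal tape lying flat on the lid of the parts box, 45 mm across, 13 mm high. Origin: centre of its underside, z up
- black_cap: black screw cap standing on the tape roll on top of the pile, 37 mm across, 25 mm high. Origin: centre of its underside, z up
- round_dish: round shallow metal dish fixed to the bench, 61 mm across, 55 mm inside; its floor is 2 mm and its rim 6 mm above the bench. Origin: centre of its underside
- square_tray: square shallow metal tray fixed to the bench, 69 mm a side, 63 mm inside; floor 2 mm, rim 6 mm above the bench. Origin: centre of its underside, x and y along its sides. This tray and the round dish stand, in either order, one before the big instrument on the left (front at x = 0.50 m, y 0.01 to 0.30 m, 0.21 m high), one to the right of the stirrer (0.07 m high)
- box_tray: oblong shallow metal tray fixed to the bench, inside 85 mm along its x and 110 mm along its y, walls 3 mm; floor 2 mm, rim 6 mm above the bench. Origin: centre of its underside
- white_bottle: bystander: white plastic bottle with a white cap, 50 mm across, 113 mm high. Origin: centre of its underside
- glass_beaker: bystander: empty glass beaker, 53 mm across, 70 mm high. Origin: centre of its underside
Not all that is in view belongs to the job. What is shaped like the tote but purple is not meant.

How it is judged:
At the end, for the whole second after the job is handed in: Cap flat in the round dish (within 12 mm of its centre), tape roll flat in the square tray (16 mm), parts box flat in the oblong tray (17 mm, 17 degrees); tote level on the base tote's ledges (within 9 mm, underside 31 to 36.5 mm above the other's), tabs at opposite ends; all at rest (horizontal distance between black_cap and round_dish below 0.012 m and z of black_cap in the frame of round_dish below 0.0045 m and angle between each of black_cap, tape_roll, parts_box's own z axis and vertical below 0.08 rad and horizontal distance between tape_roll and square_tray below 0.016 m and z of tape_roll in the frame of square_tray below 0.0045 m and horizontal distance between parts_box and box_tray below 0.017 m and z of parts_box in the frame of box_tray below 0.0045 m and angle between the x axis of parts_box and the x axis of box_tray, either way round below 0.3 rad and horizontal distance between tote and base_tote below 0.009 m and z of tote in the frame of base_tote between 0.031 and 0.0365 m and angle between tote's own z axis and vertical below 0.06 rad and x of tote_tab in the frame of base_tote below -0.05 m and linear speed of each of black_cap, tape_roll, parts_box, tote below 0.02 m/s); the robot touches nothing.
It fails at once if the white bottle is shifted by more than 30 mm or toppled (distance of white_bottle from where it was at the start of the episode above 0.03 m or angle between white_bottle's own z axis and vertical above 0.5 rad).
It fails at once if the glass beaker is shifted by more than 30 mm or toppled (distance of glass_beaker from where it was at the start of the episode above 0.03 m or angle between glass_beaker's own z axis and vertical above 0.5 rad).
It fails at once if the parts box is tipped steeply, spilling its ferrules (more than 40 degrees) (angle between parts_box's own z axis and vertical above 0.7 rad).
It also fails if it takes over 128 s, if anything falls off the work surface, if the arm or the gripper's body presses on something with over 40 N, if the wrist force passes 120 N, or if a joint passes its speed limit or range.

### The arm

A 6-joint arm with a two-finger parallel gripper is mounted at the origin on a cart in front of the work surface, level with it; the furniture and walls round the work are solid. World frame = base frame: x ahead of the robot, y to its left, z up, the work surface at z = 0. Lengths are in m, angles in rad, forces in N, time in s.
With the tool pointing down it reaches from about 0.25 to 0.775 m from the base axis. Payload 4 kg.
Tool frame: the origin (TCP) lies on the centre line of the jaws, within the pads' length; the fingertips stand 19 mm ahead of it and the grasp point (between the pads) is the TCP; z points along the fingers, y is the line along which they close (so a half turn about z gives the same grasp; the last joint's range is limited). The gripper opens to 94 mm and grips with 3 to 60 N. Pads are 16 mm wide; open, the fingers measure 119 mm over their backs; the gripper's body (75 mm by 177 mm) begins 78 mm behind the grasp point.
Start: joints at [1.084, 0.087, 1.371, -0, 1.684, -0.103], TCP at [0.206, 0.51, 0.225] pointing down, gripper open.
Joint ranges: [-3.1, 3.1], [-0.76, 2.03], [0.27, 2.55], [-1.08, 4.22], [0.17, 2.65], [-2.57, 2.57]. Speed limits (rad/s): [2.79, 2.79, 3.14, 3.14, 3.14, 3.14].

### API

Orientations are given as [roll, pitch, yaw] about the fixed x, y, z axes, in that order (R = Rz(yaw) Ry(pitch) Rx(roll)).
In Python, from station import telemetry, get_image, calibration, order gives the robot as it stands. The module is installed in compiled form; this text tells all that it offers.
- The arm moves only by the tool drive_tool, never from a script. Its argument "commands" is a list of rows, each a list of 5 numbers: the shift along the world's x, y, z in mm, then the turn about the world's z in degrees, then the opening, from -1 (shut) to 1 (fully open). A call has 1 to 20 rows; each row is the pose to reach, as a shift and turn from the pose commanded when the call began; what a row does not reach only later rows make up. A row lasts 1/10 s, in which the tool goes at most 50 mm and 8.59 degrees, less where a joint would pass 70% of its speed; a pose out of reach is approached as far as the arm can. A call with a gripper value outside its range is refused whole. The fingers move at their own pace and stop on an object; "force" is the grip in N (left out, the last holds). Time passes only in rows, so rows that repeat a pose let the fingers close. It gives the time, the measured TCP pose, the force, the opening and the grip force at its end, in the units of the state.
- telemetry.observe(): the state, without advancing time (a new reading comes with each control period).
- get_image(name): name is "side" or "top" or "wrist"; returns the picture (420x560x3 uint8, blue, green, red); there is no depth.
- calibration(name): a dict with "fx", "fy", "cx", "cy" (pixels), "k1" (the pictures are not rectified: a ray, as slopes to the right and down, at radius r is drawn at 1 + k1 r^2 times it, then the intrinsics apply), "T" (4x4, takes a point from camera to world coordinates); the wrist camera has in their place "T_tool_cam" (4x4, takes a point from camera to tool coordinates, whose origin is the TCP and whose axes are the flange's). Camera axes: x right, y down, z forward; pixel columns grow to the right and rows downward; lengths in m; the calibration is good to about 2 mm. A picture is of the moment at which its call begins: read the wrist's pose just before it. calibration takes no time and is no camera call.
- order.finish_job(): hands the job in; it is judged then, once.
The state is a dict: "time_s": time; "q": joint angles; "qd": joint speeds; "effort": joint torques, N m; "tool_pos": TCP position; "ee_rot": TCP orientation; "contact_force": force on the tool from outside, world axes, zero at the start; "moment": the same for the moment, N m; "width": opening from 0.0 (shut) to 1.0 (fully open); "finger_force": force on a finger pad.
Only numpy, scipy, OpenCV 4.12 (cv2) and the standard library are available. Lean on these libraries where they do the work, as an engineer would, in place of code of your own. Each camera call takes 0.05 s, during which the arm holds its last target. There are 200 camera calls.

## Working session

There is one attempt and no reset: what is moved stays moved. The work goes in short steps, Python scripts to look and compute and a tool call to move; the robot and the scene stay as the last step left them, time stands still between calls to the robot, and variables do not carry over. Pictures are saved under pics/ and viewed, at most 14 in all, crops included, and the job is handed in when it is done.

Besides the shell and the picture viewer there is one more tool, called after ">>>" in YAML: its name, and indented under it one key for each argument. drive_tool: Moves the arm, as the interface text tells. Its arguments: {"type":"object","properties":{"commands":{"type":"array","items":{"type":"array","items":{"type":"number"}}},"force":{"type":"number"}},"required":["commands"]}

```bash
mkdir -p pics
cat > h.py <<'E'
import numpy as np, cv2
from station import telemetry, get_image, calibration, order
from scipy.spatial.transform import Rotation as R
def cam(name, st=None):
    c=calibration(name)
    if name=="wrist":
        st=st or telemetry.observe()
        W=np.eye(4); W[:3,:3]=R.from_euler('xyz',st['ee_rot']).as_matrix(); W[:3,3]=st['tool_pos']
        c['T']=W@np.array(c['T_tool_cam'])
    c['T']=np.array(c['T']); return c
def KD(c): return np.array([[c['fx'],0,c['cx']],[0,c['fy'],c['cy']],[0,0,1.]]),np.array([c['k1'],0,0,0.])
def ray(c,uv):
    K,D=KD(c); p=cv2.undistortPoints(np.array(uv,float).reshape(-1,1,2),K,D).reshape(-1,2)
    d=np.c_[p,np.ones(len(p))]@c['T'][:3,:3].T
    return c['T'][:3,3],d
def onplane(c,uv,z):
    o,d=ray(c,uv); return o+d*((z-o[2])/d[:,2])[:,None]
def proj(c,X):
    K,D=KD(c); Ti=np.linalg.inv(c['T'])
    return cv2.projectPoints(np.array(X,float).reshape(-1,3),cv2.Rodrigues(Ti[:3,:3])[0],Ti[:3,3],K,D)[0].reshape(-1,2)
E
python3 - <<'E'
from h import *
s=telemetry.observe(); print(s)
for n in("top","side","wrist"):
    im=get_image(n); cv2.imwrite(f"pics/{n}0.png",im); c=cam(n,s); print(n,c['fx'],c['cx'],c['cy'],c['k1'],c['T'].round(3).tolist())
a=cv2.imread("pics/top0.png")
cv2.imwrite("pics/top0b.png",cv2.resize(a,(800,600),interpolation=cv2.INTER_CUBIC))
E
```

```text
{'time_s': 0.0, 'q': array([ 1.08391714e+00,  8.79671809e-02,  1.37225516e+00, -1.91505647e-05,
        1.68359752e+00, -1.03096824e-01]), 'qd': array([ 7.77399768e-04, -2.18606125e-03,  5.56748305e-04,  5.36848245e-05,
       -2.46671329e-03, -4.34140895e-04]), 'effort': array([-6.75775882e-04, -3.40203452e+01, -3.02416849e+01,  7.17112608e-02,
        3.31567973e-02, -1.90738979e-04]), 'tool_pos': array([0.20570521, 0.50953339, 0.22329702]), 'ee_rot': array([-3.13937531e+00, -2.10278892e-04,  2.75780792e+00]), 'contact_force': array([-0.59688755, -0.2679914 , -0.22848046]), 'moment': array([ 0.03105449,  0.05068673, -0.00130743]), 'finger_force': 0.0, 'width': 1.0018302908581005}
top 473.18139721459454 269.48386677555845 206.0625473487569 0.005329530715588892 [[-0.001, -0.987, 0.159, 0.327], [-1.0, 0.001, -0.002, -0.231], [0.001, -0.159, -0.987, 1.476], [0.0, 0.0, 0.0, 1.0]]
side 432.22176262541956 280.64656484477314 205.97327151542132 0.008243658041902397 [[0.867, -0.184, 0.462, 0.003], [-0.497, -0.367, 0.787, -1.114], [0.024, -0.912, -0.41, 0.544], [0.0, 0.0, 0.0, 1.0]]
wrist 323.44310481070937 271.8660431438979 207.78092149532426 -0.042086445096945695 [[0.375, 0.893, 0.25, 0.133], [0.927, -0.361, -0.103, 0.54], [-0.002, 0.27, -0.963, 0.383], [0.0, 0.0, 0.0, 1.0]]
```

View pics/top0b.png

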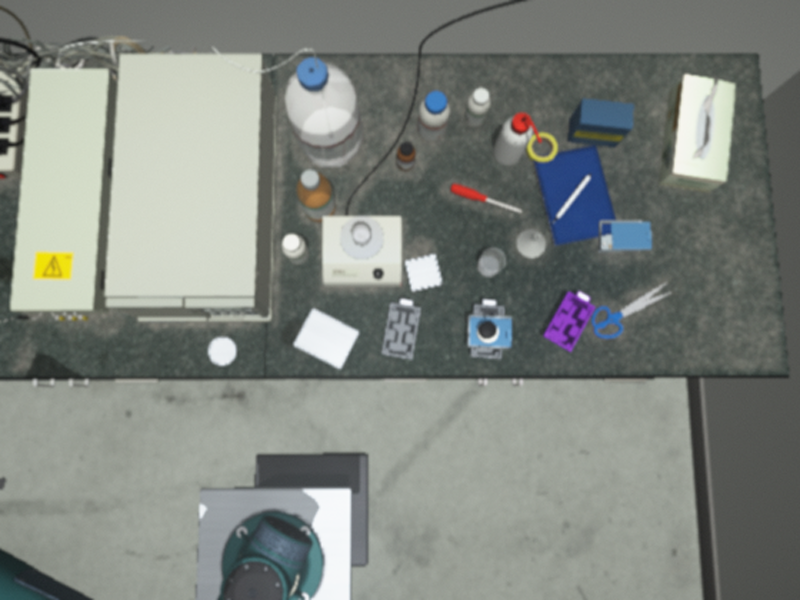

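View pics/side0.png

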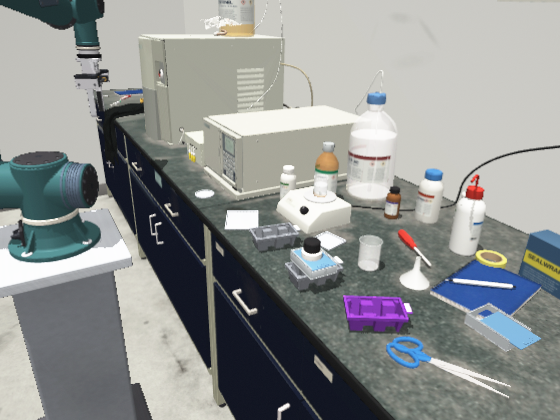

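The top view (800×600) shows:
- pile at (489,332)
- base tote at (403,330), tab at the top (403,302)
- oblong tray at (326,338)
- round dish at (222,351), in front of the instrument
- square tray at (423,272), right of the stirrer
- bottle at (293,246)
- beaker at (490,262)

Possible mix-ups:
- **Tote:** the grey ones at (403,330) and (489,332) versus the purple one at (570,320). The grey one under the pile is the loose tote, and the purple one is a distractor.
- **Beaker:** the glass at (490,262) versus the funnel at (531,243). The side view shows the beaker as the cylinder at (370,252).

I'll measure coarse positions and make one confirming crop.

Run:
```python
from h import *
c=cam("top"); im=cv2.imread("pics/top0.png")
for n,p,z in [("cap",(487,329),.104),("box",(489,332),.066),("tabL",(489,304),.04),("base",(403,331),.04),("tabB",(406,303),.04),("boxtray",(326,338),.006),("dish",(222,351),.006),("sq",(423,272),.006),("bottletop",(293,240),.113),("beaker",(490,262),.03),("purple",(570,320),.04)]:
    print(n,onplane(c,[(p[0]*.7,p[1]*.7)],z)[0].round(3))
cv2.imwrite("pics/crop.png",cv2.resize(im[150:270,140:430],(800,331),interpolation=cv2.INTER_CUBIC))
```

```text
cap [ 0.477 -0.442  0.104]
box [ 0.475 -0.451  0.066]
tabL [ 0.538 -0.457  0.04 ]
base [ 0.48  -0.272  0.04 ]
tabB [ 0.54  -0.279  0.04 ]
boxtray [ 0.468 -0.105  0.006]
dish [0.44  0.12  0.006]
sq [ 0.615 -0.318  0.006]
bottletop [ 0.662 -0.043  0.113]
beaker [ 0.632 -0.463  0.03 ]
purple [ 0.503 -0.629  0.04 ]
```

View pics/crop.png

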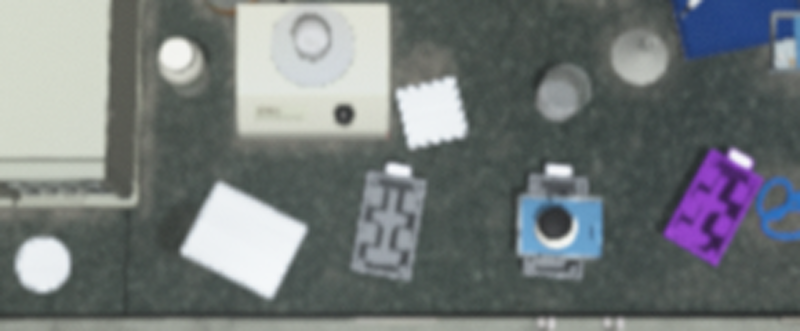

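The crop confirms the readings, and the grey tote with the box, roll and cap on it is the loose one. Next I'll move to a survey pose over the left part for finer wrist views.

>>> drive_tool:
  commands:
    - [0,0,40,0,1]
    - [20,-50,77,-8,1]
    - [214,-510,77,-68,1]
    - [214,-510,77,-68,1]
    - [214,-510,77,-68,1]
    - [214,-510,77,-68,1]
    - [214,-510,77,-68,1]
    - [214,-510,77,-68,1]
    - [214,-510,77,-68,1]
    - [214,-510,77,-68,1]
    - [214,-510,77,-68,1]
    - [214,-510,77,-68,1]
    - [214,-510,77,-68,1]
    - [214,-510,77,-68,1]
    - [214,-510,77,-68,1]
    - [214,-510,77,-68,1]

```text
time_s: 1.75
tool_pos: [0.4195, 0.0016, 0.3017]
ee_rot: [3.141, -0.001, 1.574]
contact_force: [-0.2, 0.5, -0.6]
width: 1.001
finger_force: 0.0
```

Run:
```python
from h import *
import pickle
s=telemetry.observe(); print(s['tool_pos'],s['ee_rot'],s['time_s']); c=cam("wrist",s); im=get_image("wrist"); cv2.imwrite("pics/w1.png",im); pickle.dump(c,open("w1.pkl","wb"))
```

```text
[0.41953298 0.00155224 0.30166373] [ 3.14129145e+00 -5.52566067e-04  1.57359827e+00] 1.75
```

View pics/w1.png

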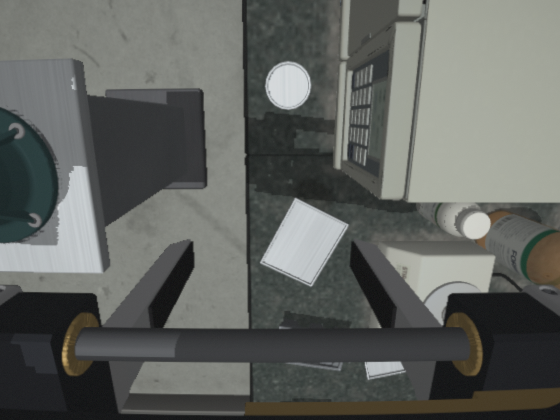

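The wrist view shows the round dish at (288,86), the oblong tray at (304,242) and the bottle at (465,222), while the fingers hide the bottom of the frame. Next is a pose with the camera facing +x over the totes.

>>> drive_tool:
  commands:
    - [-60,-360,20,-90,1]
    - [-60,-360,20,-90,1]
    - [-60,-360,20,-90,1]
    - [-60,-360,20,-90,1]
    - [-60,-360,20,-90,1]
    - [-60,-360,20,-90,1]
    - [-60,-360,20,-90,1]
    - [-60,-360,20,-90,1]
    - [-60,-360,20,-90,1]
    - [-60,-360,20,-90,1]
    - [-60,-360,20,-90,1]
    - [-60,-360,20,-90,1]
    - [-60,-360,20,-90,1]
    - [-60,-360,20,-90,1]

```text
time_s: 3.2
tool_pos: [0.3604, -0.3593, 0.3216]
ee_rot: [3.141, -0.0, 0.003]
contact_force: [0.1, 0.4, -0.0]
width: 1.0
finger_force: 0.0
```

Run:
```python
from h import *
import pickle
s=telemetry.observe(); print(s['tool_pos'],s['ee_rot'],s['time_s']); c=cam("wrist",s); im=get_image("wrist"); cv2.imwrite("pics/w2.png",im); pickle.dump(c,open("w2.pkl","wb"))
c1=pickle.load(open("w1.pkl","rb")); im=cv2.imread("pics/w1.png")
m=((im.min(2)>170)).astype(np.uint8)
for nm,(x0,x1,y0,y1) in {"dish":(258,320,55,118),"boxtray":(252,355,190,295)}.items():
    mm=np.zeros_like(m); mm[y0:y1,x0:x1]=m[y0:y1,x0:x1]
    k=max(cv2.findContours(mm,0,2)[0],key=cv2.contourArea)
    W=onplane(c1,k.reshape(-1,2),.006)[:,:2]*1000
    print(nm,cv2.minAreaRect(W.astype(np.float32)),cv2.contourArea(k))
```

```text
[ 0.36038922 -0.35933665  0.32163509] [ 3.14138310e+00 -1.41352027e-04  2.63989485e-03] 3.2
dish ((440.35711669921875, 122.43899536132812), (58.41664123535156, 58.12645721435547), 46.30494689941406) 1523.5
boxtray ((467.64947509765625, -101.56289672851562), (109.72117614746094, 89.53032684326172), 62.64503479003906) 3731.0
```

View pics/w2.png

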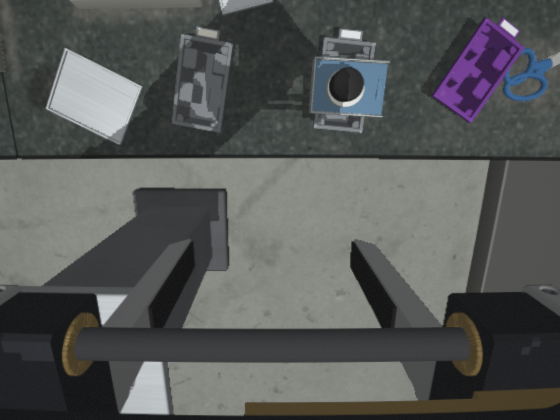

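The second wrist view shows the tray at (95,95), base tote (203,82) with its tab at the top (207,33), pile at (348,85) with its tab at the top (350,33), and the purple tote at (478,70). I'll shift forward so the totes and square tray are more central.

>>> drive_tool:
  commands:
    - [100,-30,0,0,1]
    - [100,-30,0,0,1]
    - [100,-30,0,0,1]
    - [100,-30,0,0,1]

```text
time_s: 3.65
tool_pos: [0.4607, -0.3899, 0.3194]
ee_rot: [-3.139, 0.003, 0.002]
contact_force: [-0.0, 1.0, 0.4]
width: 1.002
finger_force: 0.0
```

Run:
```python
from h import *
import pickle
s=telemetry.observe(); print(s['tool_pos'],s['ee_rot'],s['time_s']); c=cam("wrist",s); im=get_image("wrist"); cv2.imwrite("pics/w3.png",im); pickle.dump(c,open("w3.pkl","wb"))
print(proj(c,[(.615,-.318,.006),(.475,-.45,.066),(.48,-.272,.04),(.632,-.463,.07)]).round())
cv2.imwrite("pics/w3b.png",cv2.resize(im,(800,600),interpolation=cv2.INTER_CUBIC))
```

```text
[ 0.46070129 -0.38988836  0.31944789] [-3.13909587e+00  2.89785578e-03  1.94955341e-03] 3.65
[[220.  59.]
 [320. 168.]
 [186. 162.]
 [336.  34.]]
```

View pics/w3b.png

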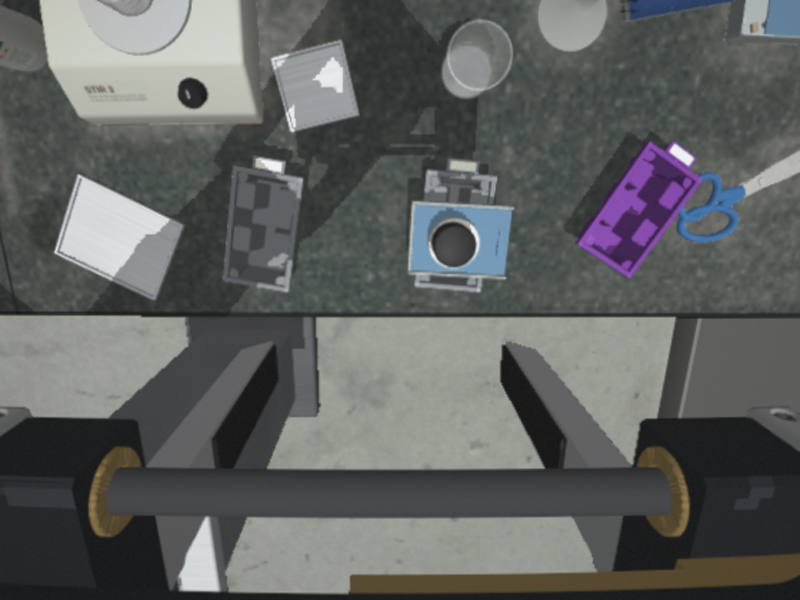

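View (800×600 scale): square tray corners (272,57),(342,40),(358,115),(290,131); base tote rim (235,166),(302,179),(290,291),(224,280) with its tab at (268,164); box (413,203),(514,208),(507,278),(409,273); cap at (454,243); loose tote tab at (462,166); beaker at (478,58). Now I'll turn these into world positions.

Run:
```python
from h import *
import pickle
c=pickle.load(open("w3.pkl","rb")); im=cv2.imread("pics/w3.png")
def rep(n,p,z):
    W=onplane(c,np.array(p)*.7-0.15,z)[:,:2]*1000
    r=cv2.minAreaRect(W.astype(np.float32)); print(n,"mean",W.mean(0).round(1),"rect",np.round(r[0],1),np.round(r[1],1),round(r[2],1))
rep("sq",[(272,57),(342,40),(358,115),(290,131)],.006)
rep("tray",[(78,176),(183,226),(156,299),(55,250)],.006)
rep("base",[(235,166),(302,179),(290,291),(224,280)],.040)
rep("box",[(413,203),(514,208),(507,278),(409,273)],.067)
for n,p in [("tabB",(268,164)),("tabL",(462,166))]: print(n,(onplane(c,[np.array(p)*.7],.04)[0]*1000).round(1))
for n,p in [("LTL",(426,168)),("LTR",(497,176)),("LBR",(482,291)),("LBL",(414,289))]: print(n,(onplane(c,[np.array(p)*.7],.04)[0]*1000).round(1))
# blue lid
hsv=cv2.cvtColor(im,cv2.COLOR_BGR2HSV)
b=cv2.inRange(hsv,(95,70,60),(115,255,255)); b[:,:270]=0;b[:130]=0;b[210:]=0;b[:,380:]=0
k=max(cv2.findContours(b,0,2)[0],key=cv2.contourArea)
r=cv2.minAreaRect((onplane(c,cv2.convexHull(k).reshape(-1,2),.062)[:,:2]*1000).astype(np.float32));print("lid",np.round(r[0],1),np.round(r[1],1),r[2])
# cap dark + ring white near
sub=np.zeros(im.shape[:2],np.uint8); cv2.circle(sub,(318,170),24,255,-1)
d=((im.max(2)<75)&(sub>0)).astype(np.uint8)
k=max(cv2.findContours(d,0,2)[0],key=cv2.contourArea); cc,rr=cv2.minEnclosingCircle(k); print("cap px",cc,rr,cv2.fitEllipse(k),onplane(c,[cc],.1)[0]*1000, "expected r px",18.5*c['fx']/((c['T'][2,3]-.1)*1000))
w=((im.min(2)>120)&(np.ptp(im.astype(int),axis=2)<35)&(sub>0)).astype(np.uint8)
k=cv2.convexHull(np.vstack(cv2.findContours(w,0,2)[0])); cc,rr=cv2.minEnclosingCircle(k); print("roll",cc,rr,onplane(c,[cc],.075)[0]*1000,22.5*c['fx']/((c['T'][2,3]-.075)*1000))
```

```text
sq mean [ 613.4 -318.6] rect [ 613.4 -318.6] [68.  68.3] 12.1
tray mean [ 468.  -105.2] rect [ 467.6 -104.7] [116.3  87.7] 63.5
base mean [ 480.3 -268.2] rect [ 480.7 -268.1] [ 65.7 110.2] 80.2
box mean [ 474.8 -453.5] rect [ 474.7 -453.7] [90.4 63.6] 87.4
tabB [ 541.7 -277.7   40. ]
tabL [ 539.8 -456.    40. ]
LTL [ 537.9 -423.    40. ]
LTR [ 531.1 -488.8   40. ]
LBR [ 420.9 -480.9   40. ]
LBL [ 422.9 -413.7   40. ]
lid [ 474.8 -454. ] [86.5 59.1] 87.22071838378906
cap px (316.73809814453125, 170.6825408935547) 15.277256965637207 ((317.06427001953125, 170.42794799804688), (28.333593368530273, 30.1579532623291), 141.55813598632812) [ 477.63583846 -441.72528708  100.        ] expected r px 15.778177035994409
roll (317.6152038574219, 173.23284912109375) 20.982967376708984 [ 470.26202156 -446.36971812   75.        ] 18.0028964862654
```

Positions in mm:

| Item | x, y | Orientation |
|---|---|---|
| Cap | (477.5, −442) | – |
| Box | (475, −453.7) | x axis −2.7° |
| Tote | (478, −451.6) | −4.3° |
| Base tote | (480.3, −268) | −9.5° |
| Oblong tray | (467.8, −103.5) | x axis −27° |
| Dish | (440.4, 122.4) | – |
| Square tray | (613.4, −318.6) | 12° |

I'll pick the cap first.

>>> drive_tool:
  commands:
    - [17,-52,-40,0,1]
    - [17,-52,-90,0,1]
    - [17,-52,-140,0,1]
    - [17,-52,-180,0,1]
    - [17,-52,-205,0,1]
    - [17,-52,-218,0,1]
    - [17,-52,-218,0,1]
    - [17,-52,-218,0,0.2]
    - [17,-52,-218,0,-1]
    - [17,-52,-218,0,-1]
    - [17,-52,-218,0,-1]
    - [17,-52,-218,0,-1]
    - [17,-52,-218,0,-1]
  force: 15

```text
time_s: 5.0
tool_pos: [0.4771, -0.442, 0.1037]
ee_rot: [3.141, -0.0, 0.0]
contact_force: [0.2, 0.5, 0.4]
width: 0.528
finger_force: 0.0
```

>>> drive_tool:
  commands:
    - [0,0,-2,0,-1]
    - [0,0,-2,0,-1]
    - [0,0,-2,0,-1]
    - [0,0,-2,0,-1]
    - [0,0,-2,0,-1]
    - [0,0,-2,0,-1]
    - [0,0,-2,0,-1]
    - [0,0,-2,0,-1]

```text
time_s: 5.8
tool_pos: [0.477, -0.442, 0.1015]
ee_rot: [3.141, 0.0, 0.0]
contact_force: [-0.5, 0.6, -0.7]
width: 0.39
finger_force: 15.0
```

Cap gripped (width 0.39, about 37 mm). Carrying it to the dish with a half turn so the camera stays clear of the instrument.

>>> drive_tool:
  commands:
    - [0,0,50,0,-1]
    - [0,0,100,0,-1]
    - [0,0,150,8,-1]
    - [-2,30,155,16,-1]
    - [-4,60,155,25,-1]
    - [-6,90,155,33,-1]
    - [-8,120,155,41,-1]
    - [-10,150,155,49,-1]
    - [-12,180,155,58,-1]
    - [-14,215,155,66,-1]
    - [-17,250,155,74,-1]
    - [-19,285,155,82,-1]
    - [-21,320,155,91,-1]
    - [-23,355,155,99,-1]
    - [-25,390,155,107,-1]
    - [-28,425,155,116,-1]
    - [-30,460,155,124,-1]
    - [-32,495,155,132,-1]
    - [-35,530,155,140,-1]
    - [-37,564,155,149,-1]

```text
time_s: 7.8
tool_pos: [0.4395, 0.1235, 0.2568]
ee_rot: [3.141, 0.001, 2.6]
contact_force: [0.9, -0.4, -0.4]
width: 0.389
finger_force: 15.0
```

>>> drive_tool:
  commands:
    - [0,0,-10,8,-1]
    - [0,0,-20,16,-1]
    - [0,0,-20,24,-1]
    - [0,0,-20,31,-1]
    - [0,0,-20,31,-1]
    - [0,0,-20,31,-1]
    - [0,0,-20,31,-1]

```text
time_s: 8.5
tool_pos: [0.44, 0.122, 0.2367]
ee_rot: [3.141, 0.0, 3.133]
contact_force: [-0.2, -0.7, -0.1]
width: 0.391
finger_force: 15.0
```

>>> drive_tool:
  commands:
    - [0,0,-45,0,-1]
    - [0,0,-90,0,-1]
    - [0,0,-135,0,-1]
    - [0,0,-170,0,-1]
    - [0,0,-190,0,-1]
    - [0,0,-200,0,-1]
    - [0,0,-206,0,-1]
    - [0,0,-206,0,-1]
    - [0,0,-206,0,-1]
    - [0,0,-207,0,-1]
    - [0,0,-207,0,-1]

```text
time_s: 9.6
tool_pos: [0.4406, 0.1221, 0.0304]
ee_rot: [3.141, 0.002, 3.135]
contact_force: [-0.3, -0.2, -0.8]
width: 0.39
finger_force: 15.0
```

>>> drive_tool:
  commands:
    - [0,0,-1,0,-1]
    - [0,0,-2,0,-1]
    - [0,0,-2,0,-1]
    - [0,0,-2,0,0.1]
    - [0,0,-2,0,0.2]
    - [0,0,-2,0,0.2]
    - [0,0,-2,0,0.2]
    - [0,0,10,0,0.2]
    - [0,0,50,0,0.3]
    - [0,0,100,0,1]
    - [0,0,150,0,1]
    - [0,0,200,0,1]
    - [0,0,225,0,1]

```text
time_s: 10.9
tool_pos: [0.4413, 0.1222, 0.2611]
ee_rot: [3.14, 0.009, 3.135]
contact_force: [0.6, 0.7, -0.6]
width: 0.955
finger_force: 0.0
```

Run:
```python
from h import *
s=telemetry.observe(); c=cam("wrist",s); im=get_image("wrist"); cv2.imwrite("pics/w4.png",im)
p=proj(c,[(.4404,.1224,.027),(.4404,.1224,.006)]);print(p.round())
x,y=p[0].astype(int); sub=im[y-70:y+70,x-70:x+70]
for n,m,z in [("cap",im.max(2)<80,.027),("dish",im.min(2)>150,.006)]:
    mm=np.zeros(im.shape[:2],np.uint8); cv2.circle(mm,(x,y),55,1,-1); mm&=m.astype(np.uint8)
    ks=sorted(cv2.findContours(mm,0,2)[0],key=cv2.contourArea)[-2:]
    for k in ks:
        cc,rr=cv2.minEnclosingCircle(k); print(n,cc,rr,cv2.contourArea(k),(onplane(c,[cc],z)[0]*1000).round(1))
```

```text
[[271. 181.]
 [271. 177.]]
cap (271.4473571777344, 178.8157958984375) 14.897029876708984 637.5 [438.1 122.6  27. ]
cap (271.0, 180.0) 55.000099182128906 5335.5 [439.6 122.   27. ]
dish (270.5, 231.0) 19.500099182128906 112.0 [514.5 120.7   6. ]
dish (272.5, 190.0) 17.614013671875 161.5 [457.2 123.8   6. ]
```

>>> drive_tool:
  commands:
    - [0,-30,20,-9,1]
    - [0,-60,40,-17,1]
    - [0,-90,40,-26,1]
    - [0,-120,40,-34,1]
    - [0,-150,40,-43,1]
    - [0,-180,40,-51,1]
    - [0,-210,40,-60,1]
    - [0,-240,40,-68,1]
    - [0,-270,40,-77,1]
    - [0,-300,40,-85,1]
    - [0,-330,40,-94,1]
    - [0,-360,40,-102,1]
    - [0,-390,40,-111,1]
    - [0,-420,40,-119,1]
    - [0,-450,40,-128,1]
    - [0,-480,40,-136,1]
    - [0,-510,40,-145,1]
    - [0,-540,40,-153,1]
    - [0,-562,40,-161,1]
    - [0,-562,40,-170,1]

```text
time_s: 12.95
tool_pos: [0.439, -0.4425, 0.2928]
ee_rot: [-3.14, 0.002, 0.166]
contact_force: [0.5, -0.4, 0.6]
width: 1.001
finger_force: 0.0
```

>>> drive_tool:
  commands:
    - [0,0,0,-9,1]
    - [0,0,0,-9,1]
    - [0,0,0,-9,1]
    - [0,0,0,-9,1]

```text
time_s: 13.35
tool_pos: [0.44, -0.4397, 0.2946]
ee_rot: [3.142, 0.0, 0.02]
contact_force: [0.2, 0.4, -1.0]
width: 1.0
finger_force: 0.0
```

Run:
```python
from h import *
import pickle
s=telemetry.observe(); print(s['tool_pos'],s['ee_rot'],s['time_s']); c=cam("wrist",s); im=get_image("wrist"); pickle.dump(c,open("w5.pkl","wb")); cv2.imwrite("pics/w5.png",im)
a=im[80:280,200:400]; b=cv2.imread("pics/w4.png"); b=cv2.resize(b,(560,420))
print(proj(c,[(.475,-.445,.075)]))
cv2.imwrite("pics/v5.png",np.hstack([cv2.resize(im[100:250,220:420],(480,360),interpolation=3),cv2.resize(b[110:350,120:440],(320,240)) if 0 else cv2.resize(b[120:390,180:420],(320,360))]))
```

```text
[ 0.43995857 -0.43972134  0.29458188] [3.14152713e+00 3.74826212e-05 1.99650820e-02] 13.35
[[277.48099947 155.80981063]]
```

View pics/v5.png

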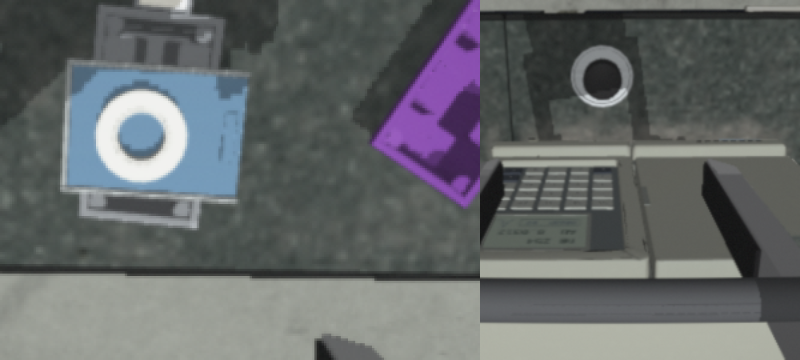

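The cap sits inside the dish rim (right half). The left half shows the roll ring at (141,136) on the lid and box corners (69,60),(249,72),(237,202),(62,190). Next I'll get the roll and box positions.

Run:
```python
from h import *
import pickle
c=pickle.load(open("w5.pkl","rb")); im=cv2.imread("pics/w5.png")
sub=np.zeros(im.shape[:2],np.uint8); cv2.circle(sub,(279,157),24,1,-1)
w=((im.min(2)>170)&(sub>0)).astype(np.uint8)
k=max(cv2.findContours(w,0,2)[0],key=cv2.contourArea); cc,rr=cv2.minEnclosingCircle(k); print("roll",cc,rr,(onplane(c,[cc],.075)[0]*1000).round(1))
px=np.array([(69,60),(249,72),(237,202),(62,190)])/2.4+(220,100)-.3
W=onplane(c,px,.067)[:,:2]*1000; print(W.round(1),W.mean(0),cv2.minAreaRect(W.astype(np.float32)))
# stirrer edge from w3
c3=pickle.load(open("w3.pkl","rb")); print(onplane(c3,np.array([(262,122),(246,123)])*.7,0.0)[:,:2],onplane(c3,np.array([(258,20)])*.7,0.07)[:,:2])
```

```text
roll (278.38372802734375, 156.26744079589844) 19.256868362426758 [ 474.5 -446.1   75. ]
[[ 509.5 -410.5]
 [ 505.6 -498.2]
 [ 441.  -496. ]
 [ 445.5 -407. ]] [ 475.38955633 -452.9131374 ] ((475.49365234375, -453.09637451171875), (89.09663391113281, 64.63426208496094), 87.12391662597656)
[[ 0.58179121 -0.26407566]
 [ 0.58099062 -0.24815648]] [[ 0.65357962 -0.28409076]]
```

>>> drive_tool:
  commands:
    - [34,-6,0,-9,1]
    - [34,-6,-20,-17,1]
    - [34,-6,-40,-26,1]
    - [34,-6,-60,-34,1]
    - [34,-6,-80,-43,1]
    - [34,-6,-100,-51,1]
    - [34,-6,-120,-60,1]
    - [34,-6,-140,-68,1]
    - [34,-6,-160,-76,1]
    - [34,-6,-180,-76,1]
    - [34,-6,-195,-76,1]
    - [34,-6,-204,-76,1]
    - [34,-6,-204,-76,1]
    - [34,-6,-204,-76,1]

```text
time_s: 14.8
tool_pos: [0.4743, -0.4463, 0.0912]
ee_rot: [-3.141, -0.001, -1.308]
contact_force: [-0.2, 0.4, 0.5]
width: 1.002
finger_force: 0.0
```

>>> drive_tool:
  commands:
    - [0,0,-4,0,1]
    - [0,0,-4,0,1]
    - [0,0,-4,0,0.3]
    - [0,0,-4,0,-1]
    - [0,0,-4,0,-1]
    - [0,0,-4,0,-1]
    - [0,0,-4,0,-1]
    - [0,0,-4,0,-1]
    - [0,0,-4,0,-1]
    - [0,0,-4,0,-1]
    - [0,0,-4,0,-1]
  force: 15

```text
time_s: 15.9
tool_pos: [0.474, -0.446, 0.0865]
ee_rot: [3.141, 0.0, -1.309]
contact_force: [-0.2, 0.4, 0.3]
width: 0.46
finger_force: 15.0
```

>>> drive_tool:
  commands:
    - [0,0,40,0,-1]
    - [0,0,80,0,-1]
    - [0,0,110,0,-1]
    - [35,32,110,0,-1]
    - [70,64,110,0,-1]
    - [105,96,110,0,-1]
    - [139,127,110,0,-1]
    - [139,127,110,0,-1]
    - [139,127,110,0,-1]

```text
time_s: 16.8
tool_pos: [0.6135, -0.318, 0.1959]
ee_rot: [3.14, 0.0, -1.307]
contact_force: [0.8, -0.5, 0.1]
width: 0.46
finger_force: 15.0
```

Run:
```python
from h import *
import pickle
s=telemetry.observe(); print(s['tool_pos'],s['ee_rot'],s['time_s'],s['width']); c=cam("wrist",s); im=get_image("wrist"); pickle.dump(c,open("w6.pkl","wb")); cv2.imwrite("pics/w6.png",im); print(proj(c,[s['tool_pos']]),proj(c,[(.6134,-.3186,.006)]))
```

```text
[ 0.61345853 -0.31803388  0.19594883] [ 3.14037895e+00  1.75577030e-04 -1.30654492e+00] 16.8 0.46032098747896016
[[272.14065276 267.29578642]] [[271.91284199 189.75973225]]
```

View pics/w6.png

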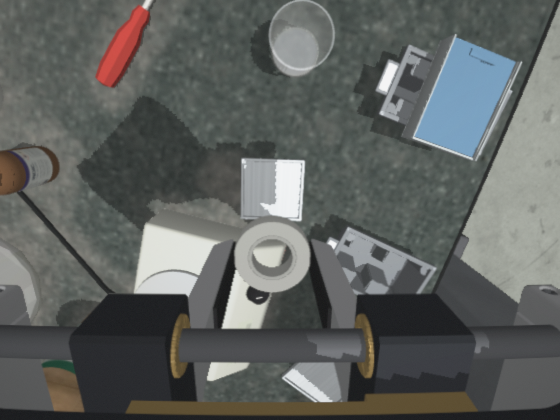

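The roll is held centred at (272,257) and the tray at (273,189) lines up with the predicted spot. Lowering.

>>> drive_tool:
  commands:
    - [0,0,-45,0,-1]
    - [0,0,-90,0,-1]
    - [0,0,-130,0,-1]
    - [0,0,-150,0,-1]
    - [0,0,-162,0,-1]
    - [0,0,-168,0,-1]
    - [0,0,-168,0,-1]
    - [0,0,-168,0,-1]

```text
time_s: 17.65
tool_pos: [0.6138, -0.3201, 0.0306]
ee_rot: [-3.139, -0.003, -1.309]
contact_force: [-0.2, -0.2, -0.3]
width: 0.462
finger_force: 15.0
```

>>> drive_tool:
  commands:
    - [0,0,-1,0,-1]
    - [0,0,-1,0,-1]
    - [0,0,-1,0,-1]
    - [0,0,-1,0,-1]

```text
time_s: 18.05
tool_pos: [0.6131, -0.319, 0.0279]
ee_rot: [-3.141, -0.0, -1.309]
contact_force: [-0.0, -0.4, -0.2]
width: 0.461
finger_force: 15.0
```

>>> drive_tool:
  commands:
    - [0,0,-1,0,-1]
    - [0,0,-1,0,-1]
    - [0,0,-1,0,0.05]
    - [0,0,-1,0,0.2]
    - [0,0,-1,0,0.2]
    - [0,0,5,0,0.2]
    - [0,0,25,0,0.2]
    - [0,0,65,0,0.6]
    - [0,0,110,0,1]
    - [0,0,150,0,1]
    - [-20,-20,170,9,1]
    - [-40,-40,190,17,1]
    - [-60,-60,200,26,1]
    - [-80,-80,200,34,1]
    - [-100,-100,200,43,1]
    - [-120,-120,200,51,1]
    - [-138,-134,200,60,1]
    - [-138,-134,200,68,1]
    - [-138,-134,200,77,1]
    - [-138,-134,200,85,1]

```text
time_s: 20.05
tool_pos: [0.4746, -0.4533, 0.2283]
ee_rot: [3.141, -0.0, 0.18]
contact_force: [0.0, 1.2, -0.3]
width: 0.999
finger_force: 0.0
```

>>> drive_tool:
  commands:
    - [0,0,0,9,1]
    - [0,0,0,17,1]
    - [0,0,0,26,1]
    - [0,0,0,34,1]
    - [0,0,0,43,1]
    - [0,0,0,51,1]
    - [0,0,0,60,1]
    - [0,0,0,68,1]
    - [0,0,0,77,1]
    - [0,0,0,77,1]
    - [0,0,0,77,1]

```text
time_s: 21.15
tool_pos: [0.475, -0.453, 0.228]
ee_rot: [3.141, 0.0, 1.516]
contact_force: [-0.7, -1.0, -0.0]
width: 1.001
finger_force: 0.0
```

Run:
```python
from h import *
import pickle
s=telemetry.observe(); print(s['tool_pos'],s['ee_rot'],s['time_s'],s['width']); c=cam("wrist",s); im=get_image("wrist"); pickle.dump(c,open("w7.pkl","wb")); cv2.imwrite("pics/w7.png",im)
hsv=cv2.cvtColor(im,cv2.COLOR_BGR2HSV); b=cv2.inRange(hsv,(95,70,60),(115,255,255))
k=max(cv2.findContours(b,0,2)[0],key=cv2.contourArea); r=cv2.minAreaRect((onplane(c,k.reshape(-1,2),.062)[:,:2]*1000).astype(np.float32)); print(r)
t=get_image("top"); cv2.imwrite("pics/t7.png",t)
cv2.imwrite("pics/v7.png",np.hstack([im[:340],cv2.resize(t[150:270,230:350],(340,340),interpolation=3)])[:,100:])
```

```text
[ 0.47498741 -0.45301929  0.2279761 ] [3.14104650e+00 4.20721894e-04 1.51578763e+00] 21.15 1.0007941222924632
((474.9065246582031, -454.1670837402344), (85.7905502319336, 59.575416564941406), 87.1629409790039)
```

View pics/v7.png

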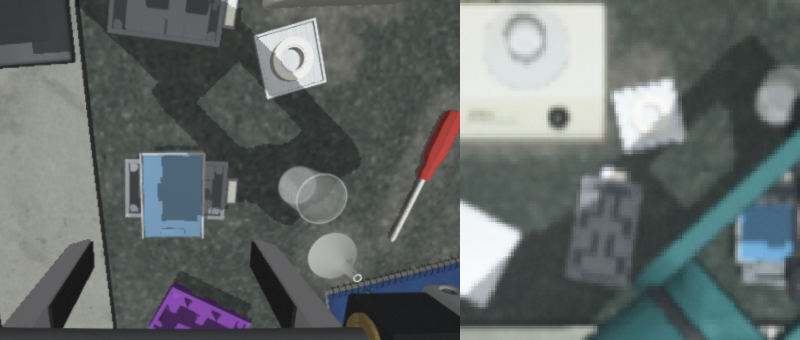

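The roll lies in the square tray (centre (291,59)) and the box is centred under the gripper. Grasping the box.

>>> drive_tool:
  commands:
    - [0,-1,-45,0,1]
    - [0,-1,-90,0,1]
    - [0,-1,-125,0,1]
    - [0,-1,-145,0,1]
    - [0,-1,-157,0,1]
    - [0,-1,-163,0,1]
    - [0,-1,-163,0,1]
    - [0,-1,-163,0,1]
    - [0,-1,-163,0,1]
    - [0,-1,-163,0,0.5]
    - [0,-1,-163,0,0.3]
    - [0,-1,-163,0,-1]
    - [0,-1,-163,0,-1]
    - [0,-1,-163,0,-1]
    - [0,-1,-163,0,-1]
    - [0,-1,-163,0,-1]
  force: 30

```text
time_s: 22.85
tool_pos: [0.475, -0.454, 0.0646]
ee_rot: [3.141, 0.0, 1.519]
contact_force: [-0.6, -1.2, -0.2]
width: 0.697
finger_force: 30.0
```

>>> drive_tool:
  commands:
    - [0,0,10,0,-1]
    - [0,0,25,0,-1]
    - [0,0,50,0,-1]
    - [0,0,80,0,-1]
    - [0,0,110,0,-1]
    - [0,15,120,0,-1]
    - [0,45,120,-2,-1]
    - [-1,80,120,-5,-1]
    - [-2,115,120,-8,-1]
    - [-3,150,120,-11,-1]
    - [-4,185,120,-14,-1]
    - [-5,220,120,-17,-1]
    - [-6,255,120,-20,-1]
    - [-7,290,120,-24,-1]
    - [-7,320,120,-24,-1]
    - [-7,340,120,-24,-1]
    - [-7,350,120,-24,-1]
    - [-7,350,120,-24,-1]
    - [-7,350,120,-24,-1]

```text
time_s: 24.75
tool_pos: [0.4678, -0.1043, 0.1844]
ee_rot: [3.141, 0.001, 1.1]
contact_force: [0.3, -0.9, -1.2]
width: 0.698
finger_force: 30.0
```

Run:
```python
from h import *
import pickle
s=telemetry.observe(); print(s['tool_pos'],s['ee_rot'],s['time_s'],s['width']); c=cam("wrist",s); im=get_image("wrist"); pickle.dump(c,open("w8.pkl","wb")); cv2.imwrite("pics/w8.png",im)
print(onplane(c,[(0,0)],0))
```

```text
[ 0.46776131 -0.10428138  0.18440384] [3.14140550e+00 5.99852674e-04 1.09974382e+00] 24.75 0.6978701094480376
[[0.31811748 0.18985511 0.        ]]
```

View pics/w8.png

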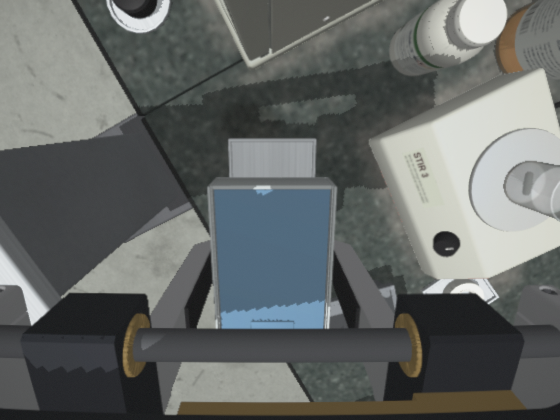

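The box is held level and aligned. The tray's far edge is visible at (229,140)–(316,140), so I'll check the tray centre from it.

Run:
```python
from h import *
import pickle
c=pickle.load(open("w8.pkl","rb"))
P=onplane(c,[(228.5,139.5),(316.5,139.5)],.006)[:,:2]*1000; d=P[1]-P[0]; L=np.hypot(*d); a=np.degrees(np.arctan2(d[1],d[0])); n=np.array([-d[1],d[0]])/L; print(P,L,a,P.mean(0)-n*58)
```

```text
[[453.55728833 -33.13348168]
 [534.16898259 -74.28312806]] 90.50711933089087 -27.04283236733469 [ 467.49306085 -105.36698434]
```

>>> drive_tool:
  commands:
    - [0,-1,-40,0,-1]
    - [0,-1,-80,0,-1]
    - [0,-1,-115,0,-1]
    - [0,-1,-135,0,-1]
    - [0,-1,-148,0,-1]
    - [0,-1,-154,0,-1]
    - [0,-1,-157,0,-1]
    - [0,-1,-157,0,-1]
    - [0,-1,-157,0,-1]
    - [0,-1,-157,0,-1]

```text
time_s: 25.8
tool_pos: [0.4688, -0.1053, 0.0286]
ee_rot: [3.139, -0.0, 1.1]
contact_force: [-0.6, 0.9, -0.9]
width: 0.694
finger_force: 30.0
```

>>> drive_tool:
  commands:
    - [0,0,-1,0,-1]
    - [0,0,-1,0,-1]
    - [0,0,-1,0,-1]
    - [0,0,-1,0,0.5]
    - [0,0,-1,0,0.65]
    - [0,0,-1,0,0.65]
    - [0,0,-1,0,0.65]
    - [0,0,10,0,0.65]
    - [0,0,40,0,0.7]
    - [0,0,85,0,1]
    - [0,0,130,0,1]
    - [0,0,175,0,1]
    - [0,0,215,0,1]
    - [0,0,245,0,1]
    - [0,0,245,0,1]

```text
time_s: 27.3
tool_pos: [0.4699, -0.1056, 0.2792]
ee_rot: [3.13, -0.002, 1.1]
contact_force: [0.2, 0.1, 0.3]
width: 0.999
finger_force: 0.0
```

>>> drive_tool:
  commands:
    - [-5,-40,0,-8,1]
    - [-10,-85,0,-16,1]
    - [-15,-130,0,-24,1]
    - [-20,-175,0,-32,1]
    - [-25,-220,0,-40,1]
    - [-28,-260,0,-48,1]
    - [-28,-300,0,-56,1]
    - [-28,-335,0,-64,1]
    - [-28,-346,0,-67,1]
    - [-28,-346,0,-67,1]
    - [-28,-346,0,-67,1]
    - [-28,-346,0,-67,1]

```text
time_s: 28.5
tool_pos: [0.4401, -0.4498, 0.2725]
ee_rot: [-3.141, 0.0, -0.068]
contact_force: [-0.2, 0.8, 0.2]
width: 0.996
finger_force: 0.0
```

Run:
```python
from h import *
import pickle
s=telemetry.observe(); print(s['tool_pos'],s['ee_rot'],s['time_s'],s['width']); c=cam("wrist",s); im=get_image("wrist"); pickle.dump(c,open("w9.pkl","wb")); cv2.imwrite("pics/w9.png",im)
t=get_image("top")
hsv=cv2.cvtColor(t,cv2.COLOR_BGR2HSV); b=cv2.inRange(hsv,(95,70,60),(115,255,255)); b[:200]=0
k=max(cv2.findContours(b,0,2)[0],key=cv2.contourArea); print(cv2.minAreaRect((onplane(cam("top"),k.reshape(-1,2),.025)[:,:2]*1000).astype(np.float32)))
print(proj(c,[(.478,-.4516,.04),(.4803,-.268,.04)]))
v=im[60:285,60:360]; cv2.imwrite("pics/v9.png",cv2.resize(v,(800,600),interpolation=3))
```

```text
[ 0.44011633 -0.44984411  0.27245635] [-3.14108338e+00  1.87222640e-04 -6.76910617e-02] 28.5 0.995568436611969
((469.658203125, -105.81320190429688), (84.55170440673828, 58.54297637939453), 64.3209457397461)
[[271.77922911 152.00411994]
 [122.02025314 160.97815722]]
```

View pics/v9.png

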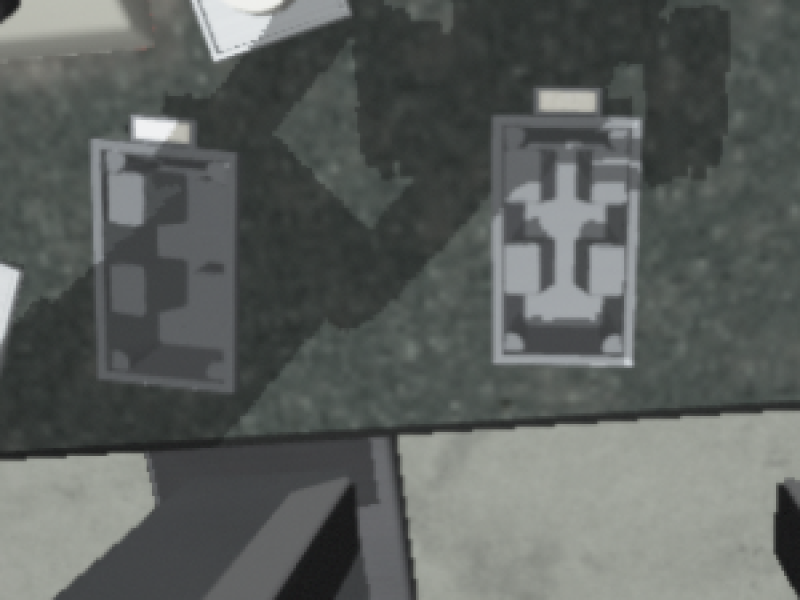

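The box lies in its tray (top view gives (469.7,−105.8), 64°). In this crop the loose tote rim is (493,116),(641,118),(632,366),(492,363) with its tab at (568,102). The base tote rim is (91,140),(237,153),(234,391),(99,378) with its tab at (163,131).

Run:
```python
from h import *
import pickle
c=pickle.load(open("w9.pkl","rb"))
for n,p,t in [("L",[(493,116),(641,118),(632,366),(492,363)],(568,102)),("B",[(91,140),(237,153),(234,391),(99,378)],(163,131))]:
    W=onplane(c,np.array(p+[t])/2.667+59.8,.04)[:,:2]*1000
    m=W[:4].mean(0); f=(W[0]+W[1]-W[2]-W[3]); d=W[4]-m
    print(n,m.round(1),"long",np.degrees(np.arctan2(f[1],f[0])).round(2),"cross",np.degrees(np.arctan2(*(W[0]+W[3]-W[1]-W[2])[::-1])).round(2),"tab",np.degrees(np.arctan2(d[1],d[0])).round(2),np.hypot(*d),cv2.minAreaRect(W[:4].astype(np.float32)))
```

```text
L [ 478.4 -451.2] long -5.12 cross 85.07 tab -5.4 61.685749366841335 ((478.5206298828125, -451.2813720703125), (65.58271026611328, 111.21709442138672), 84.8186264038086)
B [ 480.4 -267.5] long -10.25 cross 80.46 tab -9.97 61.52483764008443 ((480.45166015625, -267.5888366699219), (65.53456115722656, 110.55372619628906), 79.87763977050781)
```

>>> drive_tool:
  commands:
    - [38,-1,-45,-1.2,1]
    - [38,-1,-90,-1.2,1]
    - [38,-1,-135,-1.2,1]
    - [38,-1,-175,-1.2,1]
    - [38,-1,-200,-1.2,1]
    - [38,-1,-214,-1.2,1]
    - [38,-1,-220,-1.2,1]
    - [38,-1,-220,-1.2,1]
    - [38,-1,-220,-1.2,1]
    - [38,-1,-220,-1.2,1]

```text
time_s: 29.6
tool_pos: [0.4789, -0.453, 0.0549]
ee_rot: [3.139, -0.003, -0.091]
contact_force: [-0.2, -0.4, 0.6]
width: 0.999
finger_force: 0.0
```

>>> drive_tool:
  commands:
    - [0,0,-1,0,1]
    - [0,0,-1,0,1]
    - [0,0,-1,0,0.6]
    - [0,0,-1,0,0.5]
    - [0,0,-1,0,-1]
    - [0,0,-1,0,-1]
    - [0,0,-1,0,-1]
    - [0,0,-1,0,-1]
    - [0,0,-1,0,-1]
    - [0,0,-1,0,-1]
  force: 25

```text
time_s: 30.6
tool_pos: [0.4779, -0.452, 0.0515]
ee_rot: [3.142, 0.0, -0.091]
contact_force: [-0.5, 0.7, 0.1]
width: 0.7
finger_force: 25.0
```

Tote gripped (66 mm). I'll lift it, carry it over the base tote and turn it by +175°.

>>> drive_tool:
  commands:
    - [0,0,10,0,-1]
    - [0,0,35,0,-1]
    - [0,0,70,0,-1]
    - [0,0,105,0,-1]
    - [0,5,130,8,-1]
    - [0,15,130,16,-1]
    - [0,25,130,24,-1]
    - [0,40,130,32,-1]
    - [0,55,130,40,-1]
    - [0,70,130,48,-1]
    - [0,85,130,56,-1]
    - [0,100,130,64,-1]
    - [0,115,130,72,-1]
    - [0,130,130,80,-1]
    - [0,145,130,88,-1]
    - [0,155,130,96,-1]
    - [1,165,130,104,-1]
    - [2,175,130,112,-1]
    - [3,184,130,120,-1]
    - [3,184,130,128,-1]

```text
time_s: 32.6
tool_pos: [0.4811, -0.2669, 0.1822]
ee_rot: [3.141, 0.0, 2.151]
contact_force: [-0.4, 0.2, -1.3]
width: 0.695
finger_force: 25.0
```

>>> drive_tool:
  commands:
    - [0,0,0,8,-1]
    - [0,0,0,16,-1]
    - [0,0,0,24,-1]
    - [0,0,0,32,-1]
    - [0,0,0,40,-1]
    - [0,0,0,47,-1]
    - [0,0,0,47,-1]
    - [0,0,0,47,-1]
    - [0,0,0,47,-1]

```text
time_s: 33.5
tool_pos: [0.4809, -0.268, 0.1817]
ee_rot: [-3.142, 0.0, 2.962]
contact_force: [-0.9, -0.8, -1.2]
width: 0.697
finger_force: 25.0
```

Run:
```python
from h import *
import pickle
s=telemetry.observe(); print(s['tool_pos'],s['ee_rot'],np.degrees(s['ee_rot'][2]),s['time_s'],s['width']); c=cam("wrist",s); im=get_image("wrist"); pickle.dump(c,open("w10.pkl","wb")); cv2.imwrite("pics/w10.png",im)
z=s['tool_pos'][2]; h=z+.040-.0515
a=np.radians(-10.); 
def P(cx,cy,yaw,x,y,z): return (cx+x*np.cos(yaw)-y*np.sin(yaw),cy+x*np.sin(yaw)+y*np.cos(yaw),z)
print("held rim/tab expected",proj(c,[P(.4804,-.2677,a+np.pi,x,y,h) for x,y in[(.056,.033),(.056,-.033),(-.056,-.033),(-.056,.033),(.062,0)]]).round(1).tolist())
print("base",proj(c,[P(.4804,-.2677,a,x,y,.04) for x,y in[(.056,.033),(.056,-.033),(-.056,-.033),(-.056,.033),(.062,0)]]).round(1).tolist())
```

```text
[ 0.48094689 -0.26798938  0.18173313] [-3.14157409e+00  2.11031255e-04  2.96205851e+00] 169.7134510565493 33.5 0.6967200702566679
held rim/tab expected [[208.9, 161.4], [333.3, 160.6], [324.8, 339.6], [219.8, 340.2], [271.0, 149.5]]
base [[304.6, 254.8], [239.4, 255.1], [235.4, 142.6], [307.2, 142.2], [272.1, 260.4]]
```

View pics/w10.png

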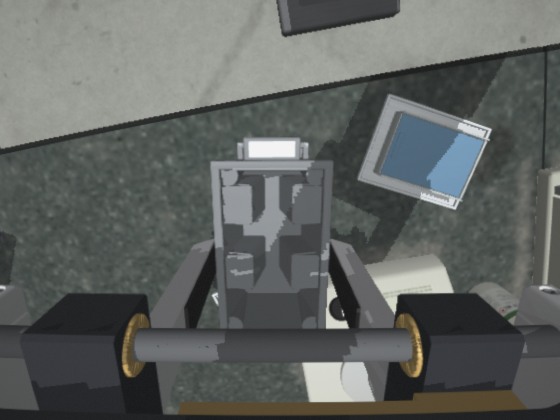

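The held tote matches prediction (front corners (211,162),(332,161), tab at (272,149)). Lowering onto the ledges.

>>> drive_tool:
  commands:
    - [0,0,-30,0.2,-1]
    - [0,0,-55,0.2,-1]
    - [0,0,-75,0.2,-1]
    - [0,0,-87,0.2,-1]
    - [0,0,-92,0.2,-1]
    - [0,0,-94,0.2,-1]
    - [0,0,-94,0.2,-1]
    - [0,0,-94,0.2,-1]
    - [0,0,-95,0.2,-1]
    - [0,0,-95,0.2,-1]

```text
time_s: 34.55
tool_pos: [0.4812, -0.2682, 0.087]
ee_rot: [-3.141, 0.001, 2.967]
contact_force: [-0.4, -0.5, -0.7]
width: 0.699
finger_force: 25.0
```

>>> drive_tool:
  commands:
    - [0,0,-1,0,-1]
    - [0,0,-1,0,-1]
    - [0,0,-1.5,0,-1]
    - [0,0,-1.5,0,-1]
    - [0,0,-1.5,0,-1]

```text
time_s: 35.05
tool_pos: [0.481, -0.268, 0.0854]
ee_rot: [3.142, 0.0, 2.967]
contact_force: [-1.3, 0.1, 2.3]
width: 0.699
finger_force: 25.0
```

Contact comes at z = 85.4 mm, exactly the expected ledge height. Releasing and retreating.

>>> drive_tool:
  commands:
    - [0,0,-1.5,0,0.45]
    - [0,0,-1.5,0,0.55]
    - [0,0,-1.5,0,0.6]
    - [0,0,-1.5,0,0.6]
    - [0,0,10,0,0.7]
    - [0,0,40,0,0.8]
    - [0,0,85,0,1]
    - [0,0,130,0,1]
    - [0,0,175,0,1]
    - [0,0,215,0,1]
    - [-15,0,215,0,1]
    - [-30,45,215,0,1]
    - [-40,90,215,0,1]
    - [-40,100,215,0,1]
    - [-40,100,215,0,1]
    - [-40,100,215,0,1]

```text
time_s: 36.65
tool_pos: [0.4413, -0.1686, 0.3004]
ee_rot: [-3.141, 0.001, 2.967]
contact_force: [-0.1, -0.5, 0.4]
width: 1.002
finger_force: 0.0
```

Run:
```python
from h import *
import pickle
s=telemetry.observe(); print(s['tool_pos'],s['ee_rot'][2],s['time_s'],s['width']); c=cam("wrist",s); im=get_image("wrist"); pickle.dump(c,open("w11.pkl","wb")); cv2.imwrite("pics/w11.png",im)
sd=get_image("side"); cv2.imwrite("pics/s11.png",sd)
cv2.imwrite("pics/v11.png",np.hstack([cv2.resize(im[60:345,120:400],(395,400)),cv2.resize(sd[180:310,180:430],(405,400)) if 0 else cv2.resize(sd[170:300,210:340],(400,400),interpolation=3)]))
```

```text
[ 0.44126812 -0.16862286  0.30042449] 2.9673788906988605 36.65 1.0024138742845456
```

View pics/v11.png

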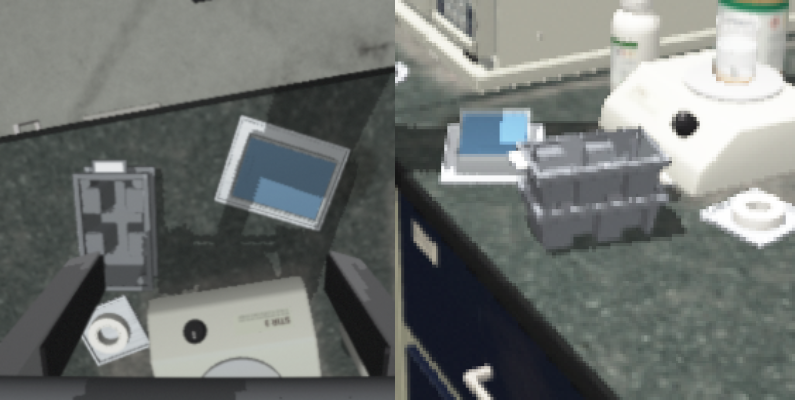

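The loose tote sits level on the base tote with its tab at the robot's end (left, (108,167)). The roll is in the square tray and the box is in the oblong tray. One numeric check of the final positions.

Run:
```python
from h import *
import pickle
c=pickle.load(open("w11.pkl","rb")); im=cv2.imread("pics/w11.png")
hsv=cv2.cvtColor(im,cv2.COLOR_BGR2HSV); b=cv2.inRange(hsv,(95,70,40),(118,255,255))
k=max(cv2.findContours(b,0,2)[0],key=cv2.contourArea); print("box",cv2.minAreaRect((onplane(c,k.reshape(-1,2),.024)[:,:2]*1000).astype(np.float32)))
# rim corners of held tote & tray from the crop
f=np.array([280/395,285/400])
def W(p,z): return (onplane(c,np.array(p)*f+(120,60)-.2,z)[:,:2]*1000).round(1)
t=W([(73,176),(156,170),(108,167),(150,289)],.074); print("tote rim front corners, tab, rear right",t.tolist(),"front mid",(t[0]+t[1])/2)
a=np.radians(170.); print("expected front mid",np.array([480.4,-267.7])+56*np.array([np.cos(a),np.sin(a)]),"tab",np.array([480.4,-267.7])+62*np.array([np.cos(a),np.sin(a)]))
print("roll",W([(107,331)],.015))
print("tray",W([(240,117),(350,150),(319,230),(216,201)],.006).mean(0))
```

```text
box ((467.85321044921875, -104.70515441894531), (85.92475128173828, 58.726654052734375), 63.034488677978516)
tote rim front corners, tab, rear right [[421.0, -289.3], [428.5, -217.3], [418.7, -257.5], [537.9, -246.4]] front mid [ 424.75 -253.3 ]
expected front mid [ 425.25076583 -257.97570205] tab [ 419.34191931 -256.93381298]
roll [[ 606.5 -318.3]]
tray [ 467.9   -103.975]
```

The box is within 1 mm and 0.1° of its tray, the tote tab is where expected, and the roll is within tolerance. Handing in.

```bash
python3 -c "
from station import order
print(order.finish_job())"
```

```text
the job is handed in; nothing more can be done
None
```

I handed in the job at about 37 s: cap, roll and box are in their trays and the emptied tote sits half turned on the base tote's ledges; the bottle and beaker weren't touched, and no verdict came back.

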